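# Seat a slate part in the jig and lock its two-click clamp lever

### The job

With the fingertips only, gently push the slate part that lies in the plywood jig along the jig, away from the robot, until its far edge is up against the end stop. Then push the jig's clamp lever round by its knob, past the half-way click, until it sits at its final stop and the slate is locked. Do not pick up or carry the slate, and leave the pencil, the slate offcut and the spring clamp where they lie.

Things in the scene. Friction and masses are not known exactly. Their poses are not given: they have to be found in the camera images.
- jig: Fixed plywood board jig on the bench. Board 18 mm thick, x -44 to 85, y -132 to 66 mm in its frame; origin on the bench top; x points away from the robot, y left, z up. Wood fence along the left (inner face y = 34 mm) and wood end stop across the far end, both 22 mm above the board. The slate lies between the fence and a sliding aluminium jaw on the right, which the lever drives.
- end_stop (a point): Point on the inner (near) face of the end stop, at jig x = +62 mm, y = 0, 22 mm above the bench. Axes as the jig's.
- slate: Loose dark slate part lying in the jig, 118 mm along the jig, 65 mm wide, 8 mm thick, about 0.18 kg, underside 18 mm above the bench. Origin in the centre of its underside; its y axis points to the robot (jig -x), its x axis left. At the start its far edge is 16 to 31 mm short of the end stop; it has a few mm of play sideways.
- slate_near_edge (a point): Middle of the slate's near edge (towards the robot), at half its thickness. This edge always overhangs the board, by 11 mm when home; below it is only the bench top. Push it along the jig's +x.
- slate_far_edge (a point): Middle of the slate's far edge at half its thickness; must meet the end stop.
- clamp_lever (a joint): Lever angle, rad: 0 unlocked (start), 0.65 half-way click (jaw not yet on the slate), 1.30 final stop (locked). Grows counter-clockwise from above. In the jig's frame the arm points along the angle -2.22 + value from x: at first right and towards the robot, at last right and away. It snaps into each position and stays; pushing the knob out of a click takes up to 8 N.
- lever_pivot (a point): Lever's pivot, a vertical axis fixed on the jig at jig x = 0, y = -92 mm; 34 mm above the bench. Two steel stop pins, 39 mm above the bench, stand 60 mm from the pivot at the ends of the swing; knob and outer arm run free outside them.
- lever_knob (a point): Middle of the lever's upright black knob: 25 mm across, 105 mm from the pivot, from 34 to 78 mm above the bench, this point 56 mm above the bench. It stands on the end of a flat steel arm 13 mm wide, 29 to 35 mm above the bench, and sweeps over bare bench right of the board.
- pencil: Bystander: red carpenter pencil, 178 x 12 x 8 mm, left of the jig. Origin in the centre of its underside.
- offcut: Bystander: small slate offcut, 50 x 63 x 8 mm, left and in front of the jig. Origin in the centre of its underside.
- spring_clamp: Bystander: black spring clamp, 80 x 165 x 22 mm, lying right of the lever. Origin in the centre of its underside.
Things that resemble listed ones, but are neither listed nor needed, are in the scene too. Leave any red look-alike of the slate alone.

How it is judged:
On the way, in this order (a step that is already met when the one before it is completed fails the run):
1. the slate's far edge is up against the end stop, the lever still unlocked (x of slate_far_edge in the frame of end_stop above -0.004 m and value of joint clamp_lever below 0.3 rad), for 0.1 s.
2. the lever has gone past the half-way click to its final stop (value of joint clamp_lever above 1.22 rad), for 0.2 s.
At the end, for the whole second after the job is handed in: The lever is at its final stop (joint above 1.22 rad of 1.30), the slate lies at rest flat on the board, square to the jig within 0.05 rad, its far edge within 4 mm of the end stop (value of joint clamp_lever above 1.22 rad and x of slate_far_edge in the frame of end_stop above -0.004 m and angle between the y axis of slate and the x axis of jig, either way round below 0.05 rad and z of slate in the frame of jig between 0.016 and 0.021 m and linear speed of slate below 0.01 m/s); the robot touches nothing.
It fails at once if the slate is lifted off the board or tipped (z of slate in the frame of jig above 0.028 m or angle between slate's own z axis and vertical above 0.15 rad).
It fails at once if the pencil, the offcut or the spring clamp is moved (distance of any of pencil, offcut, spring_clamp from where it was at the start of the episode above 0.015 m).
It fails at once if the slate or the jig is pushed with brute force (over 40 N) (contact force between the fingers and slate above 40 N or contact force between the fingers and jig above 40 N).
It also fails if it takes over 45 s, if anything falls off the work surface, if the arm or the gripper's body presses on something with over 40 N, if the wrist force passes 120 N, or if a joint passes its speed limit or range.

### The arm

A 6-joint arm with a two-finger parallel gripper is mounted at the origin on a cart in front of the work surface, level with it; the furniture and walls round the work are solid. World frame = base frame: x ahead of the robot, y to its left, z up, the work surface at z = 0. Lengths are in m, angles in rad, forces in N, time in s.
With the tool pointing down it reaches from about 0.25 to 0.8 m from the base axis. Payload 8.5 kg.
Tool frame: the origin (TCP) lies on the front face of the gripper's body, between the roots of the fingers; the fingertips stand 73 mm ahead of it and the grasp point (between the pads) lies 54 mm ahead of it; z points along the fingers, y is the line along which they close (so a half turn about z gives the same grasp; the last joint's range is limited). The gripper opens to 85 mm and grips with 20 to 120 N. Pads are 22 mm wide; open, the fingers measure 114 mm over their backs; the gripper's body (76 mm by 85 mm) begins 54 mm behind the grasp point. The pads swing forward as they close: fully open they stand 13 mm farther back than shut.
Start: joints at [-1.338, 0.238, -0.013, 1.319, 0, 1.571], TCP at [0.121, -0.511, 0.304] pointing down, gripper open.
Joint ranges: [-2.66, 2.66], [-1.03, 1.9], [-1.14, 1.46], [-1.82, 2.27], [-1.45, 1.34], [-3.14, 3.14]. Speed limits (rad/s): [2.22, 2.22, 2.79, 3.14, 3.14, 3.14].

### API

Orientations are given as [roll, pitch, yaw] about the fixed x, y, z axes, in that order (R = Rz(yaw) Ry(pitch) Rx(roll)).
In Python, from cell import telemetry, vision, ticket gives the robot as it stands. The module is installed in compiled form; this text tells all that it offers.
- The arm moves only by the shell command python3 -m jog 'ROWS' [FORCE]. ROWS is JSON, one flat list of numbers, 5 for each row, row after row: the opening, from 0 (shut) to 1 (fully open), then the shift along the tool's x, y, z in m, then the turn about the tool's z in degrees. A call has 1 to 12 rows; each row is the pose to reach, as a shift and turn from the pose commanded when the call began, along the tool's axes at that moment; what a row does not reach only later rows make up. A row lasts 1/10 s, in which the tool goes at most 50 mm and 8.59 degrees, less where a joint would pass 70% of its speed; a pose out of reach is approached as far as the arm can. A call with a gripper value outside its range is refused whole. The fingers move at their own pace and stop on an object; FORCE is the grip in N (left out, the last holds). Time passes only in rows, so rows that repeat a pose let the fingers close. It gives the time, the measured TCP pose, the force, the opening and the grip force at its end, in the units of the state.
- telemetry.get_state(): the state, without advancing time (a new reading comes with each control period).
- vision.capture(name): name is "scene" or "top"; returns (picture, depth): 384x512x3 uint8, blue, green, red; 384x512 float32, m along the optical axis (not along the pixel's ray), 0 where there is no reading.
- vision.camera_model(name): a dict with "intrinsics" (3x3 intrinsics, pixels), "pose" (4x4, takes a point from camera to world coordinates). Camera axes: x right, y up, looking along -z (the intrinsics and any distortion apply to the point x, -y, -z); pixel columns grow to the right and rows downward; lengths in m; the calibration is good to about 2 mm. A picture is of the moment at which its call begins. camera_model takes no time and is no camera call.
- ticket.hand_in(): hands the job in; it is judged then, once.
The state is a dict: "t": time; "joints": joint angles; "qvel": joint speeds; "effort": joint torques, N m; "ee_pos": TCP position; "tcp_rot": TCP orientation; "wrist_force": force on the tool from outside, world axes, zero at the start; "torque": the same for the moment, N m; "gripper_width": opening from 0.0 (shut) to 1.0 (fully open); "gripper_force": force on a finger pad.
Only numpy, scipy, OpenCV 4.12 (cv2) and the standard library are available. Lean on these libraries where they do the work, as an engineer would, in place of code of your own. Each camera call takes 0.05 s, during which the arm holds its last target. There are 200 camera calls.

## Working session

There is one attempt and no reset: what is moved stays moved. The work goes in short steps, Python scripts to look and compute and a shell command to move; the robot and the scene stay as the last step left them, time stands still between calls to the robot, and variables do not carry over. Pictures are saved under pics/ and viewed, at most 10 in all, crops included, and the job is handed in when it is done.

```bash
mkdir -p pics; python3 - <<'E'
from cell import telemetry, vision
import cv2,numpy as np
np.set_printoptions(precision=4,suppress=True)
s=telemetry.get_state(); print(s)
for n in("top","scene"):
    p,d=vision.capture(n); np.savez(f"pics/{n}0.npz",p=p,d=d); cv2.imwrite(f"pics/{n}0.png",cv2.resize(p,(800,600)))
    print(n,vision.camera_model(n))
E
```

```text
{'t': 0.0, 'joints': array([-1.338 ,  0.2388, -0.0142,  1.3192,  0.    ,  1.5708]), 'qvel': array([ 0.    , -0.0003, -0.0014,  0.0023, -0.0012,  0.0006]), 'effort': array([  0.001 , -53.8776,  34.6439,   0.0184,   0.0001,  -0.    ]), 'ee_pos': array([ 0.121 , -0.5105,  0.3033]), 'tcp_rot': array([-3.1402, -0.    ,  0.2328]), 'wrist_force': array([ 0.2357, -0.032 ,  0.3101]), 'torque': array([-0.0161, -0.0069, -0.0016]), 'gripper_force': 0.0, 'gripper_width': 1.0001165227618019}
top {'intrinsics': array([[416.3608,   0.    , 259.4515],
       [  0.    , 416.3608, 184.1105],
       [  0.    ,   0.    ,   1.    ]]), 'pose': array([[-0.0238,  0.9967, -0.0776,  0.453 ],
       [-0.9997, -0.0232,  0.0086,  0.0231],
       [ 0.0068,  0.0777,  0.997 ,  1.3298],
       [ 0.    ,  0.    ,  0.    ,  1.    ]])}
scene {'intrinsics': array([[499.2232,   0.    , 246.6462],
       [  0.    , 499.2232, 189.6639],
       [  0.    ,   0.    ,   1.    ]]), 'pose': array([[-0.6612,  0.5524, -0.5076, -0.104 ],
       [-0.7502, -0.4817,  0.453 ,  0.5994],
       [ 0.0058,  0.6803,  0.7329,  1.0314],
       [ 0.    ,  0.    ,  0.    ,  1.    ]])}
```

View pics/top0.png

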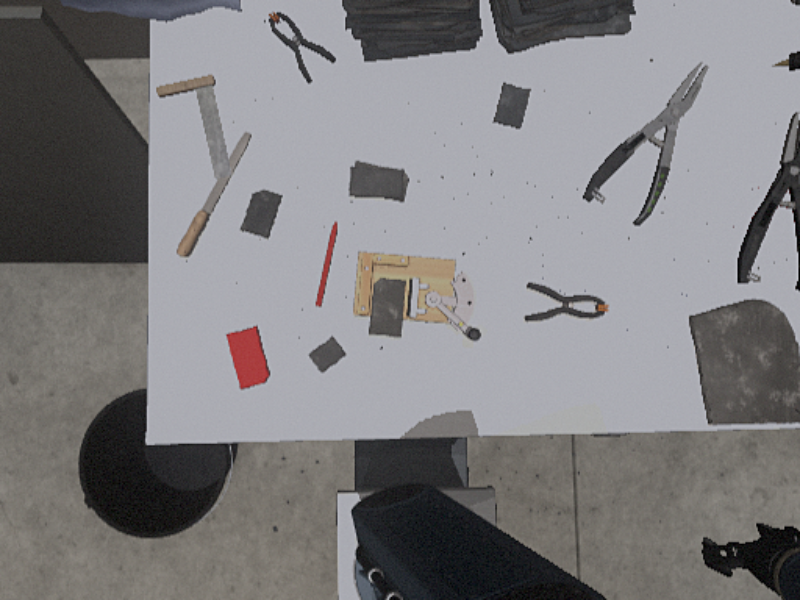

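View pics/scene0.png

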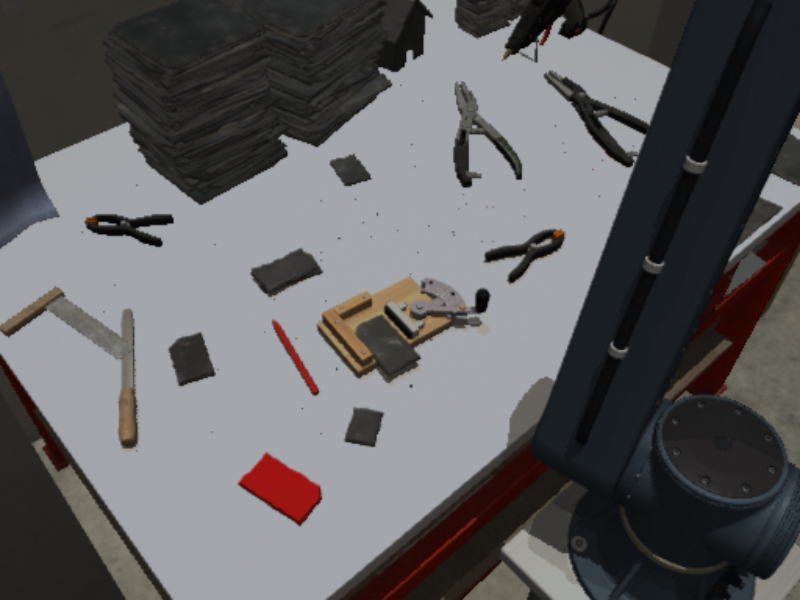

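Top view (800x600 px): the jig is at about (405,287), the slate at (388,307), and the knob at (474,334). The spring clamp is at (565,302), the pencil at (327,264) and the offcut at (327,354). The scene view shows the same layout, with nothing else near the jig.

```bash
cat > h.py <<'E'
import numpy as np,cv2
from cell import vision
np.set_printoptions(precision=4,suppress=True)
def ray(n,uv,z):
    m=vision.camera_model(n);K=m["intrinsics"];T=m["pose"]
    uv=np.atleast_2d(uv).astype(float)
    d=np.c_[(uv[:,0]-K[0,2])/K[0,0],-(uv[:,1]-K[1,2])/K[1,1],-np.ones(len(uv))]@T[:3,:3].T
    o=T[:3,3]; return o+d*((z-o[2])/d[:,2])[:,None]
def proj(n,P):
    m=vision.camera_model(n);K=m["intrinsics"];T=m["pose"]
    c=(np.atleast_2d(P)-T[:3,3])@T[:3,:3]; return np.c_[K[0,0]*c[:,0]/-c[:,2]+K[0,2],-K[1,1]*c[:,1]/-c[:,2]+K[1,2]]
def tri(u1,u2):
    A=[];b=[]
    for n,uv in(("top",u1),("scene",u2)):
        o=vision.camera_model(n)["pose"][:3,3]; d=ray(n,uv,0)[0]-o; d/=np.linalg.norm(d)
        M=np.eye(3)-np.outer(d,d);A.append(M);b.append(M@o)
    return np.linalg.solve(sum(A),sum(b))
E
cat > m.py <<'E'
from h import *
import sys
n0=sys.argv[1]
t=np.load(f"pics/top{n0}.npz")["p"]; s=np.load(f"pics/scene{n0}.npz")["p"]
def blobs(p,mask,roi,mn=12):
    m=np.zeros(p.shape[:2],np.uint8);x0,y0,x1,y1=roi;m[y0:y1,x0:x1]=mask[y0:y1,x0:x1]
    n,l,st,c=cv2.connectedComponentsWithStats(m)
    return sorted([(st[i,4],c[i],(l==i).astype(np.uint8)) for i in range(1,n) if st[i,4]>=mn],key=lambda a:-a[0])
out=[]
for name,p,roi in(("top",t,(222,155,312,222)),("scene",s,(200,175,320,245))):
    h=cv2.cvtColor(p,cv2.COLOR_BGR2HSV)
    wood=((h[...,1]>70)&(h[...,0]>8)&(h[...,0]<32)&(h[...,2]>90)).astype(np.uint8)
    dark=(h[...,2]<85).astype(np.uint8)
    for lab,mk in(("wood",wood),("dark",dark)):
        for a,c,b in blobs(p,mk,roi)[:4]:
            r=cv2.minAreaRect(np.argwhere(b)[:,::-1].astype(np.float32)); print(name,lab,a,c,r)
            if name=="top":
                z=.018 if lab=="wood" else .026
                print(ray(name,c,z),ray(name,cv2.boxPoints(r),z)[:,:2].ravel())
E
python3 m.py 0; python3 - <<'E'
import numpy as np,cv2
t=np.load("pics/top0.npz")["p"];s=np.load("pics/scene0.npz")["p"]
a=cv2.resize(t[155:225,220:315],None,fx=6,fy=6,interpolation=cv2.INTER_NEAREST)
cv2.imwrite("pics/c0.png",a)
E
```

```text
top wood 953 [253.0735 174.6653] ((258.1349182128906, 183.42584228515625), (61.716556549072266, 39.65459442138672), 4.899092674255371)
[[0.5855 0.0313 0.018 ]] [ 0.5056  0.1193  0.6307  0.1064  0.6094 -0.0883  0.4845 -0.0739]
top wood 123 [276.0244 201.3902] ((276.20001220703125, 202.09999084472656), (18.335756301879883, 13.416406631469727), 26.56505012512207)
[[ 0.4992 -0.0391  0.018 ]] [ 0.4918 -0.0042  0.5292 -0.0241  0.5021 -0.0751  0.4648 -0.0551]
top wood 77 [276.1429 187.2078] ((276.21783447265625, 186.32179260253906), (11.525349617004395, 24.118684768676758), 69.14553833007812)
[[ 0.544  -0.0407  0.018 ]] [ 0.5512  0.001   0.5768 -0.071   0.5423 -0.083   0.5169 -0.0111]
top wood 30 [259.2667 198.7333] ((260.0, 197.5), (4.0, 11.0), 0.0)
[[0.5088 0.0135 0.018 ]] [0.4955 0.0178 0.5302 0.017  0.5299 0.0043 0.4952 0.0052]
top dark 352 [249.8239 198.5682] ((247.4418487548828, 196.16885375976562), (20.40127182006836, 35.51813507080078), 4.969740867614746)
[[0.5097 0.0431 0.026 ]] [0.4657 0.088  0.5765 0.0762 0.5694 0.0125 0.4587 0.0247]
top dark 46 [302.8913 213.5   ] ((303.00003051
[... 523 characters left out ...]
43495178222656)
scene wood 154 [218.7013 222.4416] ((218.6000213623047, 222.3000030517578), (43.230621337890625, 11.542869567871094), 36.02737808227539)
scene dark 1512 [249.8717 219.6733] ((255.96444702148438, 221.50253295898438), (43.88818359375, 104.02069091796875), 85.91438293457031)
scene dark 137 [255.5255 206.7153] ((255.2046661376953, 206.52395629882812), (27.658395767211914, 6.933647632598877), 40.36453628540039)
scene dark 123 [307.561  192.4797] ((307.5000305175781, 192.49998474121094), (8.653715133666992, 15.796463012695312), 15.945395469665527)
scene dark 86 [227.8837 197.7674] ((227.7000274658203, 197.89999389648438), (4.0249223709106445, 21.913463592529297), 63.43495178222656)
```

View pics/c0.png

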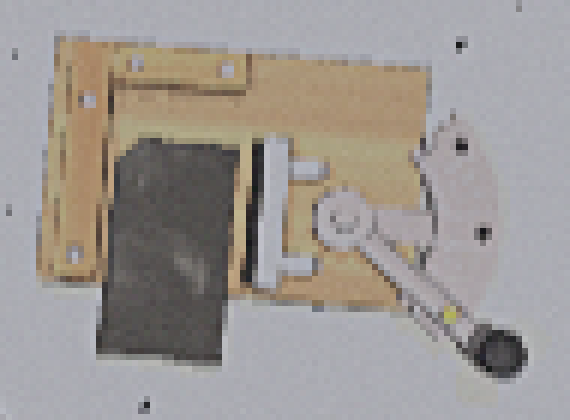

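The enlarged top crop (6x, offset 220,155) shows the end stop at the top and the fence on the left. The slate's near edge runs (98,357)-(221,362), the pivot is at (343,217) and the knob at (498,352). I'll compute the poses and cross-check them.

```bash
cat >> h.py <<'E'
def crop(x,y): return (x/6+220-.5, y/6+155-.5)
def Rz(a): return np.array([[np.cos(a),-np.sin(a)],[np.sin(a),np.cos(a)]])
def rows(dest,yaw,st=None):
    "shift along the tool axes and turn (deg) from the present pose to TCP dest, world yaw"
    from cell import telemetry
    from scipy.spatial.transform import Rotation as R
    st=st or telemetry.get_state(); r=R.from_euler("xyz",st["tcp_rot"])
    return r.inv().apply(np.asarray(dest)-st["ee_pos"]), -np.degrees((yaw-st["tcp_rot"][2]+np.pi)%(2*np.pi)-np.pi)
E
python3 - <<'E'
from h import *
piv=ray("top",crop(343,217),.036)[0]; k=ray("top",crop(498,352),.078)[0]
print("pivot",piv,"knob",k,"dist",np.hypot(*(k-piv)[:2]),"jigyaw from lever",np.arctan2(*(k-piv)[1::-1])+2.22)
kt=tri((302.9,213.5),(307.5,192.5)); print("knob tri (mid/top)",kt)
yaw=-.106
o=piv[:2]-Rz(yaw)@[0,-.092]; print("origin by pivot",o)
J=lambda P:(np.atleast_2d(P)[:,:2]-o)@Rz(yaw)
for nm,c,z,e in(("stop far-left",(56,38),.04,"x85 y66"),("board far-right",(430,66),.018,"85,-132"),("stop inner",(106,95),.04,"62,34 corner"),("fence/stop inner far",(180,88),.04,"62"),("stop inner edge",(240,92),.04,"62"),("slate nl",(98,357),.026,"near"),("slate nr",(221,363),.026,""),("slate fl",(150,140),.026,"far"),("slate fr",(215,146),.026,""),("board near",(330,303),.018,"-44"),("slate left",(110,230),.026,"y<=34"),("slate right",(234,230),.026,"")):
    print(nm,e,J(ray("top",crop(*c),z))[0]*1000)
E
```

```text
pivot [ 0.5319 -0.0412  0.036 ] knob [ 0.4599 -0.1148  0.078 ] dist 0.10298853602637285 jigyaw from lever -0.1251066361575881
knob tri (mid/top) [ 0.4586 -0.1189  0.0549]
origin by pivot [0.5416 0.0503]
stop far-left x85 y66 [80.3647 64.2735]
board far-right 85,-132 [  84.7346 -132.3309]
stop inner 62,34 corner [52.8265 35.8072]
fence/stop inner far 62 [59.6497 -2.1582]
stop inner edge 62 [ 60.1486 -33.3792]
slate nl near [-82.6229  28.9173]
slate nr  [-80.4714 -35.132 ]
slate fl far [32.6096 11.5775]
slate fr  [ 32.2799 -22.6263]
board near -44 [-44.4508 -89.538 ]
slate left y<=34 [-16.1696  28.3936]
slate right  [-10.8274 -36.1738]
```

```bash
cat >> h.py <<'E'
YAW=-.106; O=np.array([.5416,.0503])
def W(x,y): return O+Rz(YAW)@[x,y]
E
python3 - <<'E'
from h import *
print(W(-.108,-.003)); print(rows([*W(-.108,-.003),.14],YAW)); print(rows([*W(-.108,-.003),.082],YAW))
E
```

```text
[0.4339 0.0587]
(array([ 0.4357, -0.4816,  0.164 ]), np.float64(19.411034529104665))
(array([ 0.4357, -0.4815,  0.222 ]), np.float64(19.411034529104665))
```

```bash
python3 -m jog '[0.3,0.03,-0.033,0,2, 0.3,0.06,-0.067,0,4, 0.3,0.09,-0.1,0,6, 0.3,0.12,-0.133,0,8, 0.3,0.15,-0.167,0,10, 0.3,0.18,-0.2,0,12, 0.3,0.21,-0.233,0,14, 0.3,0.24,-0.267,0,16, 0.3,0.27,-0.3,0,18, 0.3,0.3,-0.333,0,19.4, 0.3,0.33,-0.367,0,19.4, 0.3,0.33,-0.367,0,19.4]'; python3 - <<'E'
from h import *
print(rows([*W(-.108,-.003),.14],YAW)); print(rows([*W(-.108,-.003),.082],YAW))
E
```

```text
t: 1.3
ee_pos: [0.3593, -0.0734, 0.3038]
tcp_rot: [-3.14, -0.0, -0.099]
wrist_force: [-0.1, 0.1, -1.2]
gripper_width: 0.3
gripper_force: 0.0
(array([ 0.0611, -0.1386,  0.164 ]), np.float64(0.4264714065276995))
(array([ 0.0611, -0.1386,  0.222 ]), np.float64(0.4264714065276995))
```

```bash
python3 -m jog '[0.3,0.02,-0.046,0.0,0.4, 0.3,0.04,-0.092,0.02,0.4, 0.3,0.061,-0.139,0.04,0.4, 0.3,0.061,-0.139,0.08,0.4, 0.3,0.061,-0.139,0.12,0.4, 0.3,0.061,-0.139,0.15,0.4, 0.3,0.061,-0.139,0.175,0.4, 0.3,0.061,-0.139,0.195,0.4, 0.3,0.061,-0.139,0.21,0.4, 0.3,0.061,-0.139,0.22,0.4, 0.3,0.061,-0.139,0.22,0.4, 0.3,0.061,-0.139,0.22,0.4]'; python3 - <<'E'
from h import *
print(rows([*W(-.108,-.003),.082],YAW))
for n in("top","scene"):
    p,d=vision.capture(n); np.savez(f"pics/{n}1.npz",p=p)
    if n=="scene": cv2.imwrite("pics/s1.png",cv2.resize(p[150:290,180:360],None,fx=4,fy=4))
E
```

```text
t: 2.5
ee_pos: [0.4285, -0.0161, 0.0842]
tcp_rot: [-3.104, 0.002, -0.057]
wrist_force: [-0.2, 0.5, 1.0]
gripper_width: 0.3
gripper_force: 0.0
(array([ 0.0012, -0.0749,  0.005 ]), np.float64(2.819260455251852))
```

View pics/s1.png

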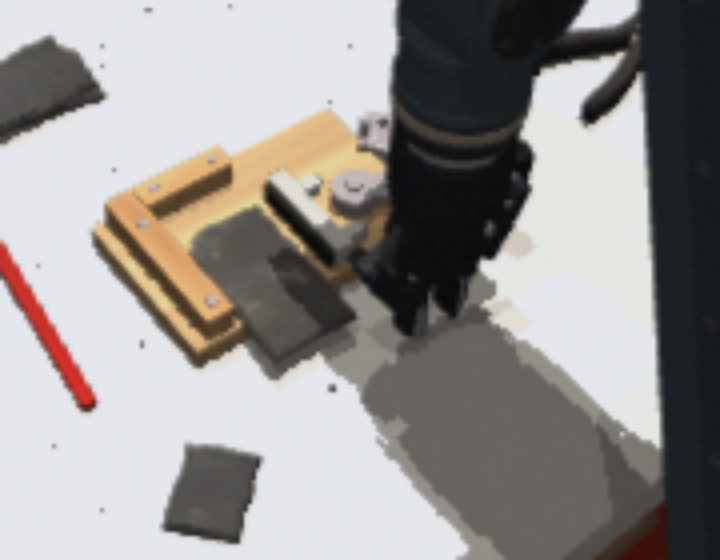

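The fingertips stopped about 75 mm to the right of the target with a slight tilt and no contact force, so a joint limit is likely. I'll check the joints.

```bash
python3 - <<'E'
from cell import telemetry
s=telemetry.get_state();print(s)
E
```

```text
{'t': 2.6, 'joints': array([-0.05791398,  0.27658062, -0.59797362,  0.69714754,  0.03781999,
        3.14040218]), 'qvel': array([ 0.00333517, -0.01061688,  0.00831764,  0.00451959,  0.00122361,
        0.00130877]), 'effort': array([-5.08237092e-03, -4.56555748e+01,  2.38527864e+01, -1.24533274e-01,
        1.66253387e-01, -6.27024157e-03]), 'ee_pos': array([ 0.4290391 , -0.01600498,  0.08495942]), 'tcp_rot': array([-3.10377161e+00,  8.60441821e-04, -5.67243626e-02]), 'wrist_force': array([-0.53728375,  0.07722526,  0.25838959]), 'torque': array([-0.09465322,  0.00253812, -0.01476826]), 'gripper_force': 0.0, 'gripper_width': 0.29703506882869785}
```

j6 is at its limit, so I'll use the half-turned tool, which gives the same finger geometry. First I lift, then turn.

```bash
python3 -m jog '[0.3,0,0,-0.04,-4, 0.3,0,0,-0.08,-12, 0.3,0,0,-0.08,-20, 0.3,0,0,-0.08,-28, 0.3,0,0,-0.08,-36, 0.3,0,0,-0.08,-44, 0.3,0,0,-0.08,-52, 0.3,0,0,-0.08,-60, 0.3,0,0,-0.08,-68, 0.3,0,0,-0.08,-76, 0.3,0,0,-0.08,-84, 0.3,0,0,-0.08,-84]'; python3 - <<'E'
from h import *
print(rows([*W(-.108,-.003),.165],YAW+np.pi))
E
```

```text
t: 3.8
ee_pos: [0.4291, -0.0189, 0.1655]
tcp_rot: [-3.138, -0.038, 1.412]
wrist_force: [-0.2, -0.9, -0.4]
gripper_width: 0.3
gripper_force: 0.0
(array([ 0.0774, -0.0075,  0.0035]), np.float64(-93.05047335414848))
```

The tool keeps a harmless 2° tilt towards +y, so I'll compensate by about 3 mm. Next I finish the turn.

```bash
python3 -m jog '[0.3,0,0,0,-8, 0.3,0.02,-0.002,0,-16, 0.3,0.04,-0.004,0,-24, 0.3,0.06,-0.006,0,-32, 0.3,0.074,-0.0075,0,-40, 0.3,0.074,-0.0075,0,-48, 0.3,0.074,-0.0075,0,-56, 0.3,0.074,-0.0075,0,-64, 0.3,0.074,-0.0075,0,-72, 0.3,0.074,-0.0075,0,-80, 0.3,0.074,-0.0075,0,-88, 0.3,0.074,-0.0075,0,-93]'; python3 - <<'E'
from h import *
from cell import telemetry
print(telemetry.get_state()["joints"],rows([*W(-.108,-.0055),.083],YAW+np.pi))
E
```

```text
t: 5.0
ee_pos: [0.4335, 0.0553, 0.1681]
tcp_rot: [3.104, -0.002, 3.033]
wrist_force: [0.5, 0.5, 0.8]
gripper_width: 0.301
gripper_force: 0.0
[ 0.1068  0.1799 -0.4626  0.9222  0.0375  0.2152] (array([-0.0002, -0.0023,  0.085 ]), np.float64(-0.12457826185097334))
```

```bash
python3 -m jog '[0.3,0,-0.002,0.03,0, 0.3,0,-0.002,0.055,0, 0.3,0,-0.002,0.075,0, 0.3,0,-0.002,0.084,0, 0.3,-0.003,-0.002,0.084,0, 0.3,-0.007,-0.002,0.084,0, 0.3,-0.011,-0.002,0.084,0, 0.3,-0.015,-0.002,0.084,0, 0.3,-0.018,-0.002,0.084,0, 0.3,-0.021,-0.002,0.084,0, 0.3,-0.024,-0.002,0.084,0, 0.3,-0.024,-0.002,0.084,0]'; python3 - <<'E'
from h import *
for n in("top","scene"):
    p,d=vision.capture(n); np.savez(f"pics/{n}2.npz",p=p)
    if n=="scene": a=cv2.resize(p[160:260,190:320],None,fx=5,fy=5)
    else: b=cv2.resize(p[155:225,220:315],None,fx=6,fy=6)
cv2.imwrite("pics/s2.png",a);cv2.imwrite("pics/t2.png",b)
E
```

```text
t: 6.2
ee_pos: [0.4575, 0.0539, 0.0834]
tcp_rot: [3.104, -0.002, 3.033]
wrist_force: [-0.0, 0.3, 0.9]
gripper_width: 0.301
gripper_force: 0.0
```

View pics/s2.png

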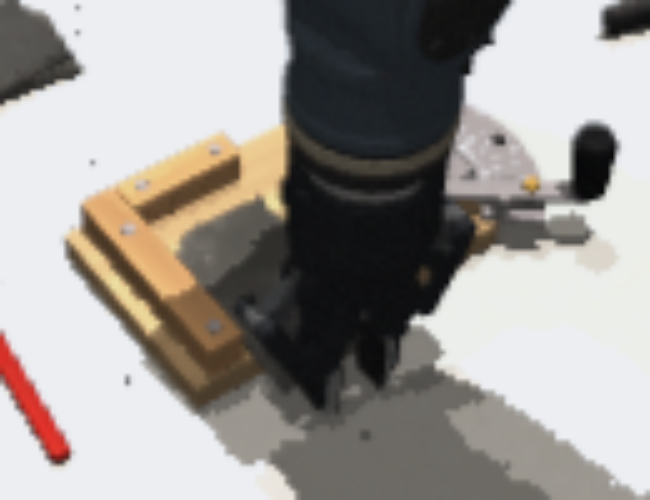

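The scene crop shows the fingers at (350,390) behind the slate's near edge, clear of the fence end at (210,330). The slate has moved a little. I'll continue most of the way.

```bash
python3 -m jog '[0.3,-0.003,0,0,0, 0.3,-0.006,0,0,0, 0.3,-0.009,0,0,0, 0.3,-0.012,0,0,0, 0.3,-0.012,0,0,0]'; python3 - <<'E'
from h import *
from cell import telemetry
p=telemetry.get_state()["ee_pos"]; print("jig",Rz(YAW).T@(p[:2]-O))
p,d=vision.capture("scene")
cv2.imwrite("pics/s3.png",cv2.resize(p[175:245,195:275],None,fx=8,fy=8,interpolation=cv2.INTER_CUBIC))
E
```

```text
t: 6.8
ee_pos: [0.4697, 0.0526, 0.0833]
tcp_rot: [3.104, -0.002, 3.033]
wrist_force: [-0.8, 0.5, 0.1]
gripper_width: 0.296
gripper_force: 0.0
jig [-0.0717 -0.0053]
```

View pics/s3.png

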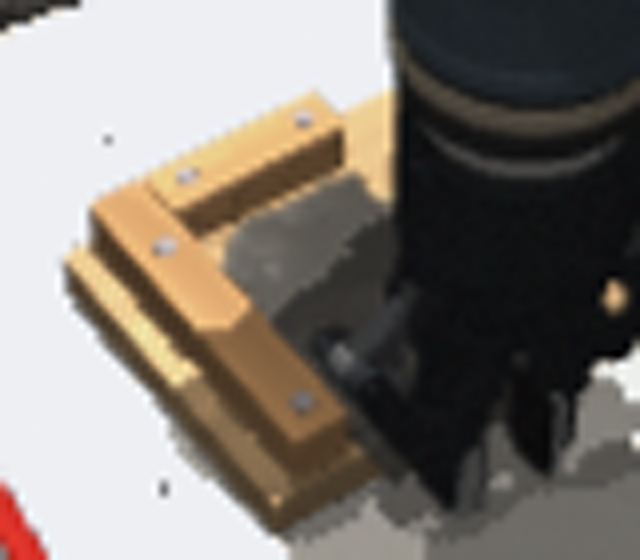

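In the crop, the slate's far edge, (235,240)-(355,178), is close to the stop's base line, (205,235)-(343,165), with a gap of a few mm left. I'll go on in small steps and watch the force.

```bash
python3 -m jog '[0.3,-0.001,0,0,0, 0.3,-0.002,0,0,0, 0.3,-0.002,0,0,0]'; python3 -m jog '[0.3,-0.001,0,0,0, 0.3,-0.001,0,0,0]';python3 -m jog '[0.3,-0.001,0,0,0, 0.3,-0.001,0,0,0]'
```

```text
t: 7.15
ee_pos: [0.4708, 0.0524, 0.0833]
tcp_rot: [3.104, -0.003, 3.033]
wrist_force: [-1.1, 0.1, 1.2]
gripper_width: 0.308
gripper_force: 0.8
t: 7.35
ee_pos: [0.4722, 0.0523, 0.0833]
tcp_rot: [3.104, -0.003, 3.033]
wrist_force: [-0.7, -0.3, -0.4]
gripper_width: 0.297
gripper_force: 0.4
t: 7.55
ee_pos: [0.4731, 0.0522, 0.0833]
tcp_rot: [3.104, -0.003, 3.033]
wrist_force: [-0.8, 1.6, -0.6]
gripper_width: 0.301
gripper_force: 0.4
```

```bash
for i in 1 ; do python3 -m jog '[0.3,-0.001,0,0,0, 0.3,-0.001,0,0,0]'|sed -n 2,4p; done; python3 -m jog '[0.3,-0.001,0,0,0, 0.3,-0.001,0,0,0]'|sed -n 2,4p; python3 -m jog '[0.3,-0.001,0,0,0, 0.3,-0.001,0,0,0]'|sed -n 2,4p
```

```text
ee_pos: [0.4741, 0.0521, 0.0833]
tcp_rot: [3.104, -0.003, 3.033]
wrist_force: [-0.6, -0.3, -1.3]
ee_pos: [0.4747, 0.052, 0.0832]
tcp_rot: [3.104, -0.004, 3.033]
wrist_force: [-3.0, 0.2, 1.3]
ee_pos: [0.4748, 0.052, 0.0831]
tcp_rot: [3.104, -0.005, 3.033]
wrist_force: [-6.1, 1.0, 5.4]
```

Force rises and motion stops at TCP jig x ≈ -67 mm (finger face -56, which is home), so the slate is on the stop. I'll back off, lift, and shut the fingers.

```bash
python3 -m jog '[0.3,0.005,0,0,0, 0.3,0.02,0,0,0, 0.3,0.03,0,-0.02,0, 0.0,0.03,0.02,-0.06,0, 0,0.03,0.06,-0.09,0, 0,0.03,0.1,-0.09,0, 0,0.03,0.145,-0.09,0, 0,0.03,0.19,-0.09,0, 0,0.03,0.23,-0.09,0, 0,0.03,0.23,-0.09,0]'; python3 - <<'E'
from h import *
for n in("top","scene"):
    p,d=vision.capture(n); np.savez(f"pics/{n}4.npz",p=p)
    if n=="top": b=cv2.resize(p[155:225,220:320],None,fx=6,fy=6,interpolation=cv2.INTER_NEAREST)
    else: a=cv2.resize(p[175:245,195:275],None,fx=6,fy=6,interpolation=cv2.INTER_CUBIC)
cv2.imwrite("pics/t4.png",np.vstack([b[:,:480],a])[:840] if 0 else b)
E
python3 m.py 4 | grep -A1 "top"
```

```text
t: 9.15
ee_pos: [0.472, 0.2848, 0.1823]
tcp_rot: [3.101, -0.0, 3.037]
wrist_force: [1.0, -0.2, -0.5]
gripper_width: 0.001
gripper_force: 0.0
top wood 834 [251.4197 175.4892] ((258.1782531738281, 183.45028686523438), (61.593650817871094, 39.67635726928711), 4.969740867614746)
[[0.583  0.0366 0.018 ]] [ 0.5056  0.119   0.6307  0.1059  0.6092 -0.0883  0.4843 -0.0737]
top wood 113 [276.1327 201.6195] ((276.0, 202.49998474121094), (18.335758209228516, 12.521981239318848), 26.56505012512207)
[[ 0.4985 -0.0394  0.018 ]] [ 0.4918 -0.0042  0.5267 -0.0227  0.4996 -0.0737  0.4648 -0.0551]
top wood 48 [274.9375 187.5417] ((275.6148681640625, 186.55148315429688), (11.525349617004395, 22.828201293945312), 69.14553833007812)
[[ 0.543  -0.0369  0.018 ]] [ 0.5512  0.001   0.5754 -0.0672  0.541  -0.0792  0.5169 -0.0111]
top wood 27 [259.1852 199.4444] ((260.0, 199.0), (4.0, 8.0), 0.0)
[[0.5066 0.0138 0.018 ]] [0.4955 0.0178 0.5207 0.0172 0.5204 0.0046 0.4952 0.0052]
top dark 43 [261.7907 189.907 ] ((261.81561279296875, 190.02870178222656), (1.8107149600982666, 22.181255340576172), 5.19442892074585)
[[0.536 0.005 0.026]] [ 0.5014  0.0117  0.5707  0.0037  0.57   -0.0019  0.5007  0.0061]
top dark 43 [246.0465 203.907 ] ((246.51925659179688, 203.9038543701172), (20.592195510864258, 5.88348388671875), 11.309932708740234)
[[0.4933 0.0553 0.026 ]] [0.4913 0.0872 0.5093 0.0833 0.4952 0.0203 0.4772 0.0244]
top dark 37 [302.7568 213.2162] ((303.0000305175781, 213.50003051757812), (7.602630615234375, 6.260990142822266), 26.56505012512207)
[[ 0.46   -0.1213  0.026 ]] [ 0.456  -0.1069  0.4733 -0.1162  0.4622 -0.1372  0.4449 -0.1278]
top dark 13 [256.0769 199.6154] ((255.5, 199.0), (6.0, 3.0), 90.0)
[[0.506  0.0236 0.026 ]] [0.5174 0.0298 0.5172 0.0204 0.4984 0.0209 0.4987 0.0303]
```

View pics/t4.png

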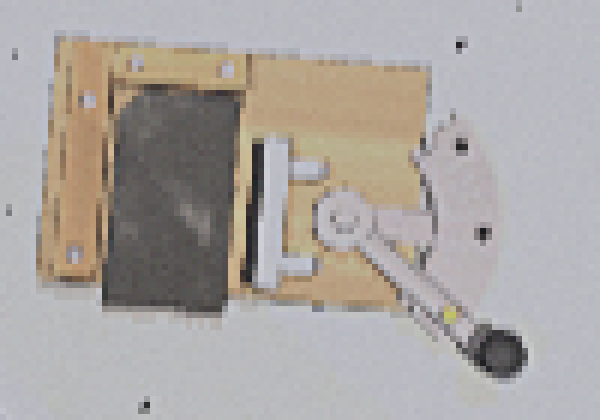

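The top crop shows the slate's far edge, y≈90, against the end stop, with the slate square. The lever is untouched, with the knob at (498,352). The retreat went to +y, which is harmless. Next I plan the lever approach.

```bash
cat >> h.py <<'E'
PIV=np.array([.5319,-.0412])
def L(v,off,z=.119):
    "TCP and yaw to stand off behind the knob with the lever at v; tip tilt compensated"
    a=YAW-2.22+v; u=np.array([np.cos(a),np.sin(a)]); t=np.array([-u[1],u[0]])
    return [*(PIV+.105*u-off*t-[0,.0024]),z], a+np.pi/2+np.pi
E
python3 - <<'E'
from h import *
print(L(0,.045)); print(rows(*L(0,.045,.185)))
E
```

```text
([np.float64(0.4271631788053499), np.float64(-0.08920919080667701), 0.119], 2.3863889803846896)
(array([ 0.004 , -0.3724, -0.0173]), np.float64(37.14492722962483))
```

```bash
python3 -m jog '[0,0,-0.035,0,4, 0,0,-0.07,0,8, 0,0,-0.105,-0.005,12, 0,0,-0.14,-0.007,16, 0,0.001,-0.175,-0.01,20, 0,0.001,-0.21,-0.01,24, 0,0.002,-0.245,-0.01,28, 0,0.002,-0.28,-0.015,32, 0,0.003,-0.315,-0.015,36, 0,0.004,-0.35,-0.017,37, 0,0.004,-0.372,-0.017,37, 0,0.004,-0.372,-0.017,37]'; python3 - <<'E'
from h import *
print(rows(*L(0,.045)))
E
```

```text
t: 10.45
ee_pos: [0.4254, -0.0925, 0.185]
tcp_rot: [3.114, -0.024, 2.382]
wrist_force: [-0.1, 0.5, 0.8]
gripper_width: -0.0
gripper_force: 0.0
(array([-0.0007,  0.0018,  0.0661]), np.float64(-0.2233971034503742))
```

```bash
python3 -m jog '[0,0,0.001,0.02,0, 0,0,0.002,0.04,0, 0,0,0.002,0.057,0, 0,0,0.002,0.066,0, 0,0,0.002,0.066,0]'; python3 - <<'E'
from h import *
for v,off in((0,.03),(0,.0235),(.1,.0235),(.2,.0235),(.3,.0235),(.4,.0235),(.5,.0235),(.6,.0235),(.7,.0235)):
    print(v,off,*rows(*L(v,off)))
p,d=vision.capture("scene"); cv2.imwrite("pics/s5.png",cv2.resize(p[150:250,215:345],None,fx=5,fy=5))
E
```

```text
t: 10.95
ee_pos: [0.427, -0.0854, 0.1183]
tcp_rot: [3.114, -0.027, 2.387]
wrist_force: [-0.1, 1.8, -0.6]
gripper_width: -0.001
gripper_force: 0.0
0 0.03 [-0.0177 -0.0026 -0.0013] 0.02933367225636973
0 0.0235 [-0.0242 -0.0026 -0.0014] 0.02933367225636973
0.1 0.0235 [-0.0348 -0.0044 -0.0018] -5.7002442790518675
0.2 0.0235 [-0.0455 -0.0052 -0.0021] -11.429822230360106
0.3 0.0235 [-0.0562 -0.0048 -0.0023] -17.159400181668317
0.4 0.0235 [-0.0669 -0.0034 -0.0026] -22.888978132976554
0.5 0.0235 [-0.0774 -0.001  -0.0028] -28.61855608428479
0.6 0.0235 [-0.0875  0.0025 -0.003 ] -34.34813403559303
0.7 0.0235 [-0.0973  0.007  -0.0031] -40.07771198690124
```

View pics/s5.png

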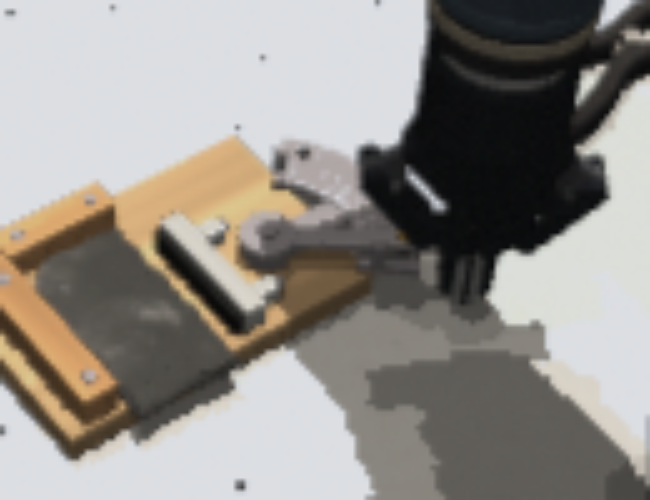

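The scene crop shows the slate home, and the shut fingers behind the knob at (465,280), clear of the lever arm. I'll push along the arc.

```bash
python3 -m jog '[0,-0.009,-0.0015,0,0, 0,-0.018,-0.0025,-0.001,0, 0,-0.0242,-0.0026,-0.001,0, 0,-0.0295,-0.0035,-0.0015,-3, 0,-0.0348,-0.0044,-0.002,-6, 0,-0.04,-0.005,-0.002,-8.5, 0,-0.0455,-0.0052,-0.002,-11.5, 0,-0.051,-0.005,-0.0023,-14, 0,-0.0562,-0.0048,-0.0023,-17]'; python3 - <<'E'
from h import *
for v in(.3,.4,.5,.6,.7,.8): print(v,*rows(*L(v,.0235)))
E
```

```text
t: 11.9
ee_pos: [0.4653, -0.1274, 0.1198]
tcp_rot: [3.106, -0.018, 2.686]
wrist_force: [-0.7, 3.7, 0.9]
gripper_width: -0.003
gripper_force: 1.7
0.3 [ 0.0005 -0.0005  0.0008] -0.022543105693193965
0.4 [-0.0101 -0.0023  0.0005] -5.752121057001431
0.5 [-0.0208 -0.0031  0.0003] -11.481699008309668
0.6 [-0.0315 -0.0027  0.0001] -17.211276959617905
0.7 [-0.0422 -0.0013 -0.    ] -22.940854910926117
0.8 [-0.0527  0.0011 -0.0001] -28.67043286223438
```

```bash
python3 -m jog '[0,-0.005,-0.0012,0,-3, 0,-0.01,-0.0023,0,-6, 0,-0.0155,-0.0028,0,-8.5, 0,-0.021,-0.0031,0,-11.5, 0,-0.026,-0.003,0,-14, 0,-0.0315,-0.0027,0,-17, 0,-0.037,-0.002,0,-20, 0,-0.0422,-0.0013,0,-23, 0,-0.0475,0,0,-26, 0,-0.0527,0.0011,0,-28.5]'; python3 - <<'E'
from h import *
for v in(.8,.9,1.0,1.1,1.2,1.3,1.35): print(v,*rows(*L(v,.0235)))
p,d=vision.capture("scene"); cv2.imwrite("pics/s6.png",cv2.resize(p[150:250,215:345],None,fx=5,fy=5))
E
```

```text
t: 12.9
ee_pos: [0.5125, -0.1502, 0.119]
tcp_rot: [3.103, 0.0, -3.101]
wrist_force: [-8.1, 2.3, 6.0]
gripper_width: -0.002
gripper_force: 3.7
0.8 [-0.0006  0.0006  0.0001] -0.2177938588571268
0.9 [-0.0113 -0.0012  0.    ] -5.947371810165339
1.0 [-0.022  -0.0019 -0.    ] -11.676949761473551
1.1 [-0.0327 -0.0015 -0.    ] -17.406527712781763
1.2 [-0.0434 -0.0001  0.    ] -23.136105664089975
1.3 [-0.0539  0.0024  0.0001] -28.86568361539829
1.35 [-0.059   0.004   0.0002] -31.730472591052344
```

View pics/s6.png

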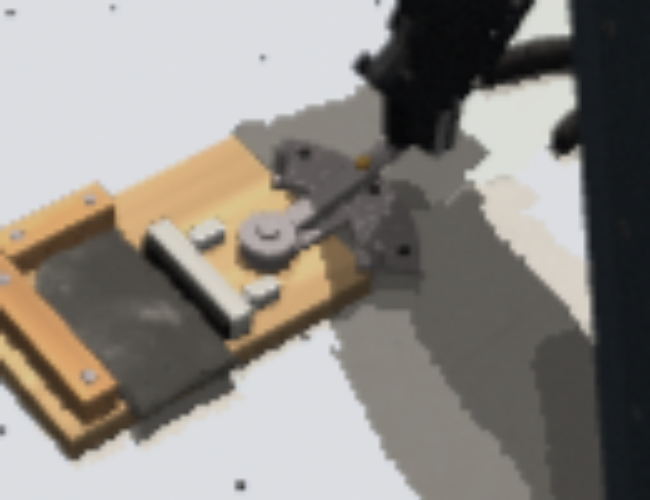

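The crop shows the lever past the half-way point, with the arm running (265,235)→(390,150) and the fingers behind the knob. I'll continue to the final stop.

```bash
python3 -m jog '[0,-0.006,-0.0006,0,-3, 0,-0.011,-0.0012,0,-6, 0,-0.0165,-0.0016,0,-9, 0,-0.022,-0.0019,0,-11.5, 0,-0.0275,-0.0018,0,-14.5, 0,-0.033,-0.0015,0,-17.5, 0,-0.038,-0.001,0,-20, 0,-0.043,0,0,-23, 0,-0.048,0.001,0,-26, 0,-0.052,0.002,0,-28, 0,-0.052,0.002,0,-28]'; python3 - <<'E'
from h import *
for v in(1.3,1.35): print(v,*rows(*L(v,.0235)))
for n in("top","scene"):
    p,d=vision.capture(n); np.savez(f"pics/{n}7.npz",p=p)
E
```

```text
t: 14.05
ee_pos: [0.5657, -0.1463, 0.1192]
tcp_rot: [3.11, 0.02, -2.613]
wrist_force: [-0.1, -0.1, 1.0]
gripper_width: -0.005
gripper_force: 0.0
1.3 [-0.0008  0.0004  0.0002] -0.9565851299839766
1.35 [-0.0061 -0.0006  0.0003] -3.8213741056380317
```

Force has dropped to zero, so the lever appears to have snapped home. I'll nudge on a few mm to confirm that it sits against the stop.

```bash
python3 -m jog '[0,-0.001,0,0,-0.5, 0,-0.002,0,0,-1, 0,-0.002,0,0,-1]'; python3 -m jog '[0,-0.001,0,0,-0.5, 0,-0.002,0,0,-1, 0,-0.002,0,0,-1]'
```

```text
t: 14.45
ee_pos: [0.5661, -0.1459, 0.1192]
tcp_rot: [3.111, 0.018, -2.597]
wrist_force: [-5.1, -5.9, 2.4]
gripper_width: -0.001
gripper_force: 3.8
t: 14.75
ee_pos: [0.5665, -0.1458, 0.1192]
tcp_rot: [3.111, 0.015, -2.581]
wrist_force: [-11.0, -11.8, 5.9]
gripper_width: -0.002
gripper_force: 7.8
```

It is against a hard stop. I'll back off, lift, and look.

```bash
python3 -m jog '[0,0.01,0,0,0, 0,0.03,0,0,0, 0,0.04,0,-0.02,0, 0,0.05,0,-0.06,0, 0,0.08,0,-0.1,0, 0,0.12,0,-0.12,0, 0,0.16,0,-0.12,0, 0,0.2,0,-0.12,0, 0,0.2,0,-0.12,0, 0,0.2,0,-0.12,0]'; python3 - <<'E'
from h import *
for n in("top","scene"):
    p,d=vision.capture(n); np.savez(f"pics/{n}8.npz",p=p)
    q=p[150:225,220:320] if n=="top" else p[150:250,215:345]
    a=cv2.resize(q,(400,300) if n=="top" else (390,300)); b=a if n=="top" else np.hstack([b,a])
cv2.imwrite("pics/f8.png",b)
E
```

```text
t: 15.75
ee_pos: [0.399, -0.2555, 0.2354]
tcp_rot: [3.111, 0.022, -2.581]
wrist_force: [-0.4, -0.2, -0.2]
gripper_width: -0.002
gripper_force: 0.0
```

View pics/f8.png

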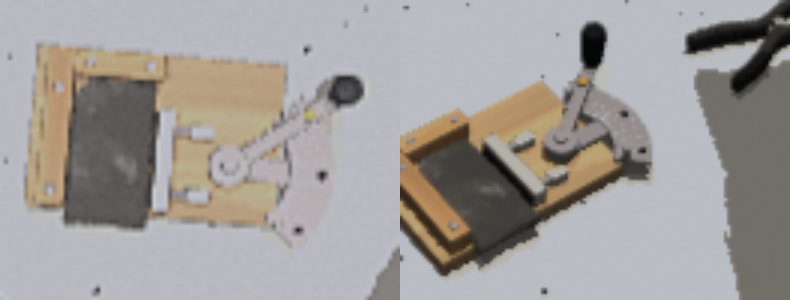

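The top half shows the slate against the stop and fence with the jaw closed on it, and the lever swung to the far right with the knob at (345,90). The scene half agrees. I'll check the lever angle and hand in.

```bash
python3 - <<'E'
from h import *
from cell import ticket
k=ray("top",(220+345/4-.5,150+90/4-.5),.078)[0][:2]-PIV
v=(np.arctan2(k[1],k[0])-YAW+2.22); J=lambda u,w:(ray("top",(220+u/4-.5,150+w/4-.5),.026)[0][:2]-O)@Rz(YAW)*1000
print("lever",v,np.hypot(*k),"slate near",J(66,221),J(144,227))
if v>1.2: print(ticket.hand_in())
E
```

```text
lever 1.2914569714620798 0.10164784967410195 slate near [-53.7906  30.9239] [-53.4453 -30.2476]
the job is handed in; nothing more can be done
None
```

The slate is pushed up against the end stop and locked by the lever at its final stop (measured 1.29 of 1.30 rad); the job was handed in at about 16 s, and the judge's verdict was not shown.

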